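Unload the glass polisher

ROBOT

A 6-joint arm with a two-finger parallel gripper is mounted at the origin on the work surface. World frame = base frame: x ahead of the robot, y to its left, z up, the work surface at z = 0. Lengths are in mm, angles in degrees, forces in N, time in s.
With the tool pointing down it reaches from about 300 to 850 mm from the base axis. Payload 4.2 kg.
Tool frame: the origin (TCP) lies on the centre line of the jaws, within the pads' length; the fingertips stand 11 mm ahead of it and the grasp point (between the pads) lies 8 mm behind it; z points along the fingers, y is the line along which they close (so a half turn about z gives the same grasp; the last joint's range is limited). The gripper opens to 91 mm and grips with 3 to 60 N. Pads are 32 mm wide; open, the fingers measure 118 mm over their backs; the gripper's body (76 mm by 178 mm) begins 60 mm behind the grasp point.
Start: joints at [74.771, 18.312, 89.639, -0, 72.044, -1.146], TCP at [139.917, 557.732, 224.976] pointing down, gripper open.
Joint ranges: [-177.97, 177.97], [-48.28, 115.42], [12.27, 149.76], [-77.06, 257.06], [2.81, 150.46], [-146.56, 146.56]. Speed limits (degrees/s): [147.25, 147.25, 180, 180, 180, 180].

INTERFACE

Orientations are given as [roll, pitch, yaw] about the fixed x, y, z axes, in that order (R = Rz(yaw) Ry(pitch) Rx(roll)).
In Python, from workcell import env, grab_frame, camera_model, models gives the robot as it stands.
- The arm moves only by the shell command python3 -m crank 'ROWS' [FORCE]. ROWS is text: rows parted by semicolons, each of 7 numbers parted by spaces: the closure, from -1 (fully open) to 1 (shut), so that 0 is half open, then the shift along the tool's x, y, z in mm, then the turn, a rotation vector about the tool's x, y, z in degrees. A call has 1 to 10 rows; each row shifts and turns the commanded pose from where the row before left it, along the tool's axes as they then stand; what a row does not reach is not made up. A row lasts 1/8 s, in which the tool goes at most 62.5 mm and 10.7 degrees, less where a joint would pass 70% of its speed; a pose out of reach is approached as far as the arm can. A call is refused whole if a number of a shift passes 62.5 or a number of a turn 10.7, either way. A call with a gripper value outside its range is refused whole. The fingers move at their own pace and stop on an object; FORCE is the grip in N (left out, the last holds). Time passes only in rows, so rows that do not move let the fingers close. It gives the time, the measured TCP pose, the force, the opening and the grip force at its end, in the units of the state.
- env.state(): the state, without advancing time (a new reading comes with each control period).
- grab_frame(name): name is "side" or "top" or "wrist"; returns the picture (400x640x3 uint8, blue, green, red); there is no depth.
- camera_model(name): a dict with "K" (3x3 intrinsics, pixels), "R" (3x3) and "t" (3): a world point X has camera coordinates R X + t; the wrist camera has in their place "mount" (4x4, takes a point from camera to tool coordinates, whose origin is the TCP and whose axes are the flange's). Camera axes: x right, y down, z forward; pixel columns grow to the right and rows downward; lengths in mm; the calibration is good to about 2 mm. A picture is of the moment at which its call begins: read the wrist's pose just before it. camera_model takes no time and is no camera call.
- env.job_done(): hands the job in; it is judged then, once.
Trained networks look in the newest picture that a camera, given by its name, has taken for a name from the list of things; names that differ only in an ending like _2 or _b are one class to them, and where a whole thing is asked for, a point or a joint stands for the part that bears it (a point fixed in the world has none). Each returns a list of dicts, best first, with "p" (0 to 1); they miss things now and then, are a little off and sometimes report something else, mostly with a low value. They report only what shows in the picture. A call takes as long as a camera call.
- models.search_frame(name, camera): "point" ([x, y, z] in mm, in world coordinates, good to about 4 mm: the middle of the surface that is visible of it).
The state is a dict: "time_s": time; "qpos": joint angles; "qvel": joint speeds; "effort": joint torques, N m; "ee_pos": TCP position; "ee_rot": TCP orientation; "force": force on the tool from outside, world axes, zero at the start; "torque": the same for the moment, N m; "gripper_width": finger opening in mm; "gripper_force": force on a finger pad.
Only numpy, scipy, OpenCV 4.12 (cv2) and the standard library are available. Lean on these libraries where they do the work, as an engineer would, in place of code of your own. Each camera call takes 0.05 s, during which the arm holds its last target. There are 200 camera calls.

TASK

The polisher's table has come out with its finished glass plates. First throw the feed lever from feed (green) into the neutral notch (white); then tip each plate out of its pocket by pressing its end over the drain trough, and lay all the plates down gently, flat and side by side, on the pink foam board. When the last plate lies there, throw the lever on into the return notch (yellow), and leave the bottle, jar, stone and tumbler alone.

Things in the scene. Friction and masses are not known exactly. Their poses are not given: they have to be found in the camera images.
- polisher: Fixed bench-top glass polisher: blue bed 205 x 750 mm, 38 mm high. Origin at bench height under the middle of its white nest block; x across the bed away from the robot, y along the bed to the nest end, z up. Nest block 143 (x) x 294 mm (y), flat top 88 mm high, with 4 pockets along y, pitch 70 mm. Wheel head with column, wheel and motor at y = -400 to -550 mm, up to 380 mm high.
- lever_pivot (a point): The pivot of the feed lever, 95 mm above the bench, on the polisher at x = -12, y = -235 mm. The lever swings along the polisher's y. Behind it (+x): a quadrant plate 6 mm thick, 13 to 19 mm from the lever's plane, 90 mm wide, rim up to 146 mm above the bench, then a gearbox, top 88 mm high. The lever's own side (-x) is free above the bed.
- lever_knob (a point): Centre of the black ball knob (32 mm in diameter) on the feed lever, 100 mm from the pivot; the steel stem below it is 12 mm thick.
- feed_lever (a joint): Lever angle in rad; three sprung notches: 0 = feed (green mark; leans 0.5 rad to polisher +y, to the nests), 0.5 = neutral (white; upright), 1.0 = return (yellow; leans 0.5 rad to -y, to the wheel head). About 8 N at the knob carries it over the hump half-way between two notches; past the hump it snaps into the next. Stops at -0.06 and 1.06.
- foam_top (a point): Centre of the top face of the fixed pink foam board, 270 mm (its x) by 240 mm (its y), top 30 mm above the bench.
- nest1 (a point): Centre of pocket 1, level with the block's top; axes as the polisher's. Pocket 55.5 mm wide (y), 115.5 mm long, from x = -56.5 to +59 mm; ribs between pockets 14.5 mm. Its floor, 16 mm down, reaches only from the near end to x = +1.5 mm; beyond lies the drain trough, 43 mm down. All four are alike; may be empty.
- nest2 (a point): Centre of pocket 2, level with the block's top; axes as the polisher's. A plate pressed down on its far (+x) end tips over the floor's edge at x = +1.5 mm: the far end drops into the trough, the near end rises. Pressed over 0.3 rad it tips fully and stays at 0.5 to 0.55 rad when let go, near end about 30 mm above the block; pressed less it falls back flat.
- nest3 (a point): Centre of pocket 3, level with the block's top; axes as the polisher's. As pocket 1. A red dot on the block's far rim marks the trough end of each pocket.
- nest4 (a point): Centre of pocket 4, level with the block's top; axes as the polisher's. As pocket 1.
- plate1_c (a point): Centre of the green glass plate (None if absent): 110 mm (its x) by 52 mm (its y) by 16 mm thick (its z), about 0.23 kg. At the start it lies in one of the four pockets, flush with the block's top, with about 2 mm of gap at its sides and near end and 4 mm at its far end.
- plate2_c (a point): Centre of the amber glass plate (None if absent): 110 mm (its x) by 52 mm (its y) by 16 mm thick (its z), about 0.23 kg. At the start it lies in one of the four pockets, flush with the block's top, with about 2 mm of gap at its sides and near end and 4 mm at its far end.
- plate3_c (a point): Centre of the blue glass plate (None if absent): 110 mm (its x) by 52 mm (its y) by 16 mm thick (its z), about 0.23 kg. At the start it lies in one of the four pockets, flush with the block's top, with about 2 mm of gap at its sides and near end and 4 mm at its far end.
- plate4_c (a point): Centre of the violet glass plate (None if absent): 110 mm (its x) by 52 mm (its y) by 16 mm thick (its z), about 0.23 kg. At the start it lies in one of the four pockets, flush with the block's top, with about 2 mm of gap at its sides and near end and 4 mm at its far end.
- squirt: Bystander: white squirt bottle, 60 mm in diameter, 160 mm high, origin under its centre.
- cerium: Bystander: terracotta-coloured jar of polishing powder, 72 mm in diameter, 75 mm high, origin under its centre.
- dresser: Bystander: brick-red wheel-dressing stone 120 x 28 x 28 mm lying flat, origin under its centre.
- tumbler: Bystander: green glass tumbler, 76 mm in diameter, 100 mm high, origin under its centre.

How it is judged (in metres and radians):
On the way, in this order (a step that is already met when the one before it is completed fails the run):
1. the feed lever rests in the neutral notch, before any plate is on the foam (value of joint feed_lever between 0.42 and 0.58 rad and horizontal distance between each of plate1_c, plate2_c, plate3_c, plate4_c and foam_top above 0.16 m), for 0.3 s.
2. all plates lie flat on the foam board, let go, the lever still in neutral (x of plate1_c in the frame of foam_top between -0.11 and 0.11 m and y of plate1_c in the frame of foam_top between -0.095 and 0.095 m and z of plate1_c in the frame of foam_top between 0.003 and 0.014 m and angle between each of plate1_c, plate2_c, plate3_c, plate4_c's own z axis and vertical below 0.08 rad and x of plate2_c in the frame of foam_top between -0.11 and 0.11 m and y of plate2_c in the frame of foam_top between -0.095 and 0.095 m and z of plate2_c in the frame of foam_top between 0.003 and 0.014 m and x of plate3_c in the frame of foam_top between -0.11 and 0.11 m and y of plate3_c in the frame of foam_top between -0.095 and 0.095 m and z of plate3_c in the frame of foam_top between 0.003 and 0.014 m and x of plate4_c in the frame of foam_top between -0.11 and 0.11 m and y of plate4_c in the frame of foam_top between -0.095 and 0.095 m and z of plate4_c in the frame of foam_top between 0.003 and 0.014 m and value of joint feed_lever between 0.42 and 0.58 rad and contact force between the fingers and plate1 below 0.5 N and contact force between the fingers and plate2 below 0.5 N and contact force between the fingers and plate3 below 0.5 N and contact force between the fingers and plate4 below 0.5 N and linear speed of each of plate1, plate2, plate3, plate4 below 0.03 m/s), for 0.3 s.
3. the feed lever rests in the return notch (value of joint feed_lever above 0.92 rad), for 0.3 s.
At the end, for the whole second after the job is handed in: Every plate present lies flat (within 0.08 rad) with its underside on the pink foam board, not stacked, its centre within 110 mm (board's x) and 95 mm (board's y) of the board's centre; the feed lever is in the return notch (above 0.92 rad) (x of plate1_c in the frame of foam_top between -0.11 and 0.11 m and y of plate1_c in the frame of foam_top between -0.095 and 0.095 m and z of plate1_c in the frame of foam_top between 0.003 and 0.014 m and angle between each of plate1_c, plate2_c, plate3_c, plate4_c's own z axis and vertical below 0.08 rad and x of plate2_c in the frame of foam_top between -0.11 and 0.11 m and y of plate2_c in the frame of foam_top between -0.095 and 0.095 m and z of plate2_c in the frame of foam_top between 0.003 and 0.014 m and x of plate3_c in the frame of foam_top between -0.11 and 0.11 m and y of plate3_c in the frame of foam_top between -0.095 and 0.095 m and z of plate3_c in the frame of foam_top between 0.003 and 0.014 m and x of plate4_c in the frame of foam_top between -0.11 and 0.11 m and y of plate4_c in the frame of foam_top between -0.095 and 0.095 m and z of plate4_c in the frame of foam_top between 0.003 and 0.014 m and value of joint feed_lever above 0.92 rad); the robot touches nothing.
It fails at once if a plate is touched by the fingers while the lever is still in feed (value of joint feed_lever below 0.3 rad and (contact force between the fingers and plate1 above 1 N or contact force between the fingers and plate2 above 1 N or contact force between the fingers and plate3 above 1 N or contact force between the fingers and plate4 above 1 N)).
It fails at once if a plate is dropped or slammed onto the foam board (over 45 N when it is not in the fingers, over 90 N when it is) ((contact force between plate1 and foam above 45 N and (contact force between the fingers and plate1 below 1 N or contact force between plate1 and foam above 90 N)) or (contact force between plate2 and foam above 45 N and (contact force between the fingers and plate2 below 1 N or contact force between plate2 and foam above 90 N)) or (contact force between plate3 and foam above 45 N and (contact force between the fingers and plate3 below 1 N or contact force between plate3 and foam above 90 N)) or (contact force between plate4 and foam above 45 N and (contact force between the fingers and plate4 below 1 N or contact force between plate4 and foam above 90 N))).
It fails at once if the bottle, jar, stone or tumbler is moved more than 30 mm (distance of any of squirt, cerium, dresser, tumbler from where it was at the start of the episode above 0.03 m).
Of plate1, plate2, plate3, plate4 only 3 to 4 are there at a start; the rules pass over those that are not, and their reading is None.
At some moment in a run one of plate1, plate2, plate3, plate4 may be knocked a few centimetres aside while the robot is not near it.
It also fails if it takes over 210 s, if anything falls off the work surface, if the arm or the gripper's body presses on something with over 40 N, if the wrist force passes 120 N, or if a joint passes its speed limit or range.

## Working session

There is one attempt and no reset: what is moved stays moved. The work goes in short steps, Python scripts to look and compute and a shell command to move; the robot and the scene stay as the last step left them, time stands still between calls to the robot, and variables do not carry over. Pictures are saved under pics/ and viewed, at most 14 in all, crops included, and the job is handed in when it is done.

```bash
ls; mkdir -p pics
cat > h.py <<'E'
import numpy as np, cv2
from workcell import env, grab_frame, camera_model, models
from scipy.spatial.transform import Rotation as Ro
def proj(cam,X):
    m=camera_model(cam); c=np.array(m["R"])@np.array(X,float)+np.array(m["t"]).ravel(); p=np.array(m["K"])@c; return p[:2]/p[2]
def ray(cam,uv,z):
    m=camera_model(cam); R=np.array(m["R"]); t=np.array(m["t"]).ravel(); d=R.T@np.linalg.inv(m["K"])@[uv[0],uv[1],1]; o=-R.T@t
    return o+d*(z-o[2])/d[2]
E
python3 - <<'E'
from h import *
s=env.state(); print({k:np.round(v,2) for k,v in s.items()})
ims=[]
for c in("top","side"):
    im=grab_frame(c); cv2.imwrite(f"pics/{c}0.png",im)
    for n in["polisher","lever_knob","nest1","plate1_c","plate2_c","plate3_c","plate4_c","squirt","cerium","dresser","tumbler","foam_top"]:
        try:
            r=models.search_frame(n,c); print(c,n,[(np.round(d["point"]).tolist(),round(d["p"],2)) for d in r[:3]])
        except Exception as e: print(c,n,e)
E
```

```text
pics
{'time_s': np.float64(0.0), 'qpos': array([74.77, 18.35, 89.71, -0.  , 72.04, -1.15]), 'qvel': array([-0.  , -0.05,  0.01, -0.04, -0.04,  0.05]), 'effort': array([  0.  , -41.25, -23.2 ,   0.07,   0.05,  -0.  ]), 'ee_pos': array([139.81, 557.24, 224.13]), 'ee_rot': array([-179.9 ,   -0.  ,  165.92]), 'force': array([ 0.03, -0.36,  0.2 ]), 'torque': array([-0.01, -0.02,  0.03]), 'gripper_force': np.float64(0.0), 'gripper_width': np.float64(91.29)}
top polisher [([495.0, -410.0, 56.0], 0.61)]
top lever_knob []
top nest1 [([498.0, -406.0, 55.0], 0.63)]
top plate1_c [([503.0, -121.0, 89.0], 0.95), ([495.0, -409.0, 54.0], 0.42)]
top plate2_c [([515.0, 15.0, 88.0], 0.76)]
top plate3_c [([505.0, -189.0, 88.0], 0.66)]
top plate4_c [([511.0, -52.0, 90.0], 0.81)]
top squirt [([664.0, 432.0, 105.0], 0.68)]
top cerium [([736.0, -130.0, 75.0], 0.72)]
top dresser []
top tumbler [([746.0, 210.0, 36.0], 0.66)]
top foam_top [([498.0, 252.0, 28.0], 0.97), ([498.0, -408.0, 55.0], 0.61)]
side polisher [([509.0, -324.0, 83.0], 0.56)]
side lever_knob [([478.0, -274.0, 178.0], 0.47)]
side nest1 [([503.0, -327.0, 83.0], 0.81)]
side plate1_c [([504.0, -124.0, 87.0], 0.84)]
side plate2_c [([514.0, 22.0, 83.0], 0.58)]
side plate3_c [([499.0, -192.0, 90.0], 0.55)]
side plate4_c [([509.0, -54.0, 88.0], 0.56), ([496.0, 274.0, 30.0], 0.26)]
side squirt [([673.0, 468.0, 99.0], 0.64), ([735.0, -112.0, 59.0], 0.19)]
side cerium [([506.0, -327.0, 82.0], 0.64), ([737.0, -117.0, 54.0], 0.62)]
side dresser [([770.0, 88.0, 27.0], 0.9)]
side tumbler [([732.0, 219.0, 67.0], 0.96), ([734.0, -114.0, 54.0], 0.65)]
side foam_top [([498.0, 275.0, 28.0], 0.85)]
```

View pics/top0.png

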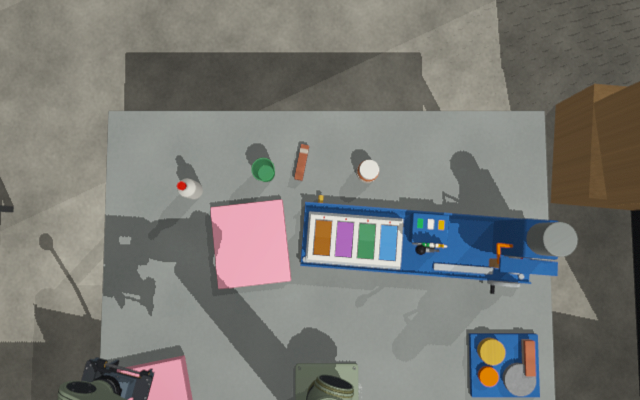

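View pics/side0.png

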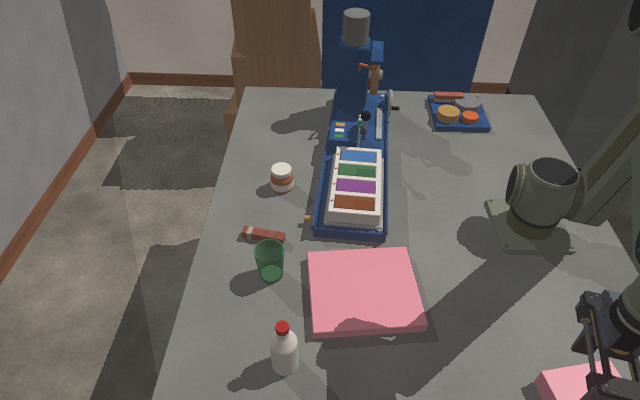

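The top view shows pockets amber (323,238), violet (345,239), green (367,240), blue (388,242), so all four plates are present. The knob is at (421,250), the foam at (250,243), and the red dots are on the +x rim. I'll measure these from pixels next.

```bash
cat >> h.py <<'E'
def segs(cam="top",z={'amber':88,'violet':88,'green':88,'blue':88},im=None,roi=(195,180,420,300)):
    im=grab_frame(cam) if im is None else im
    hsv=cv2.cvtColor(im,cv2.COLOR_BGR2HSV); out={}
    rng={'amber':((8,150,80),(18,255,255)),'violet':((130,80,80),(155,255,255)),'green':((55,70,50),(80,255,200)),'blue':((98,100,160),(108,220,255)),'foam':((160,50,120),(179,255,255))}
    x0,y0,x1,y1=roi; mask0=np.zeros(im.shape[:2],np.uint8); mask0[y0:y1,x0:x1]=255
    for n,(a,b) in rng.items():
        m=cv2.bitwise_and(cv2.inRange(hsv,a,b),mask0)
        cs,_=cv2.findContours(m,cv2.RETR_EXTERNAL,cv2.CHAIN_APPROX_NONE)
        if not cs: continue
        c=max(cs,key=cv2.contourArea).reshape(-1,2)
        if len(c)<8: continue
        P=np.array([ray(cam,p,z.get(n,30))[:2] for p in c],np.float32)
        r=cv2.minAreaRect(P); (w,h)=r[1]; ang=r[2] if w>=h else r[2]-90
        out[n]=(np.round(r[0],1).tolist(),np.round(sorted(r[1]),0).tolist(),round((ang+90)%180-90,1))
    return out
def to(xyz,rpy=None):
    s=env.state(); R=Ro.from_euler('xyz',s['ee_rot'],degrees=True); d=R.inv().apply(np.array(xyz)-s['ee_pos'])
    print('t',round(float(s['time_s']),1),'pos',np.round(s['ee_pos'],1),'rot',np.round(s['ee_rot'],1),'F',np.round(s['force'],1),'w',round(float(s['gripper_width']),1))
    print(' d_tool',np.round(d,1), '' if rpy is None else ('rot',np.round((R.inv()*Ro.from_euler('xyz',rpy,degrees=True)).as_rotvec(degrees=True),1)))
E
python3 - <<'E'
from h import *
im=cv2.imread('pics/top0.png')
for k,v in segs(im=im).items(): print(k,v)
print('knob',ray('top',(421,250),183), proj('top',(505,-121,88)))
print([ray('top',p,88) for p in((309,213),(405,217),(307,264),(402,269))])
print(env.state()['ee_rot'], camera_model('wrist')['mount'])
to([500,-165,260],[180,0,177])
E
```

```text
amber ([514.0, 14.5], [49.0, 106.0], -4.3)
violet ([509.0, -54.9], [50.0, 108.0], -4.4)
green ([503.3, -124.9], [50.0, 108.0], -4.4)
blue ([498.2, -194.5], [50.0, 109.0], -4.5)
foam ([493.2, 251.2], [242.0, 273.0], 6.7)
knob [ 477.41094626 -277.98837169  183.        ] [364.75919293 240.22926383]
[array([591.41137859,  56.28505739,  88.        ]), array([ 578.89050252, -249.8236331 ,   88.        ]), array([429.89666425,  62.34523374,  88.        ]), array([ 414.43882004, -238.13843603,   88.        ])]
[1.79995835e+02 9.82706370e-04 1.65917201e+02] [[-6.62591710e-04 -9.55346111e-01 -2.95488359e-01  8.28430233e+01]
 [ 9.99999704e-01 -7.48435260e-04  1.77412066e-04 -1.44813184e+00]
 [-3.90643834e-04 -2.95488154e-01  9.55346324e-01 -1.59556551e+02]
 [ 0.00000000e+00  0.00000000e+00  0.00000000e+00  1.00000000e+00]]
t 1.3 pos [139.9 557.7 225. ] rot [180.    0.  165.9] F [-0.8 -0.4 -0.3] w 91.3
 d_tool [-525.1 -613.4  -35.1] ('rot', array([  0. ,   0. , -11.1]))
```

The polisher origin is about (505.6,-89.9) with yaw -4.4°. The foam centre is (493,251) with yaw 6.7°. I'll move toward the lever with closed fingers and tool yaw 175.6.

```bash
python3 -m crank '1 0 0 -10 0 0 -9.7; 1 -35.6 -42.7 -3 0 0 0;1 -35.6 -42.7 -3 0 0 0;1 -35.6 -42.7 -3 0 0 0;1 -35.6 -42.7 -3 0 0 0;1 -35.6 -42.7 -3 0 0 0;1 -35.6 -42.7 -3 0 0 0;1 -35.6 -42.7 -3 0 0 0;1 -35.6 -42.7 -3 0 0 0;1 -35.6 -42.7 -3 0 0 0' 30
cat >> h.py <<'E'
O=np.array([505.6,-89.9,0]); RP=Ro.from_euler('z',-4.4,degrees=True)
def P(x,y,z): return O+RP.apply([x,y,z])
E
python3 -c "
from h import *
to(P(-12,-125,250),[180,0,175.6])"
```

```text
time_s: 2.55
ee_pos: [430.9, 148.5, 262.3]
ee_rot: [180.0, 0.1, 175.6]
force: [0.6, 0.2, 0.6]
gripper_width: 0.6
gripper_force: 0.0
t 2.5 pos [430.9 148.5 262.3] rot [1.800e+02 1.000e-01 1.756e+02] F [0.6 0.2 0.6] w 0.6
 d_tool [ -80.7 -357.    12.2] ('rot', array([0. , 0.1, 0. ]))
```

```bash
python3 -m crank '1 -11.5 -51 2 0 0 0;1 -11.5 -51 2 0 0 0;1 -11.5 -51 2 0 0 0;1 -11.5 -51 2 0 0 0;1 -11.5 -51 2 0 0 0;1 -11.5 -51 2 0 0 0;1 -11.5 -51 0 0 0 0;1 0 0 0 0 0 0;1 0 0 0 0 0 0'
python3 -c "
from h import *
to(P(-12,-135,181),[180,0,175.6])
cv2.imwrite('pics/w1.png',grab_frame('wrist'))
print(proj('top',P(-12,-187,183)))
s=env.state();m=camera_model('wrist');T=np.array(m['mount']);R=Ro.from_euler('xyz',s['ee_rot'],degrees=True)
def pw(X):
    t=R.inv().apply(np.array(X)-s['ee_pos']); c=T[:3,:3].T@(t-T[:3,3]); p=np.array(m['K'])@c; return np.round(p[:2]/p[2])
print(pw(P(-12,-187,183)),pw(P(-12,-235,195)),pw(P(-56.5,-77,88)))
"
```

```text
time_s: 3.68
ee_pos: [482.7, -211.5, 249.7]
ee_rot: [179.9, -0.0, 175.6]
force: [-0.7, 1.2, 0.2]
gripper_width: 0.8
gripper_force: 0.0
t 3.7 pos [ 482.7 -211.5  249.7] rot [179.9  -0.  175.6] F [-0.7  1.2  0.2] w 0.8
 d_tool [ -1.6 -12.   68.7] ('rot', array([ 0.1, -0. , -0. ]))
[420.12881514 249.36431778]
[242. 220.] [177. 226.] [361. 152.]
```

View pics/w1.png

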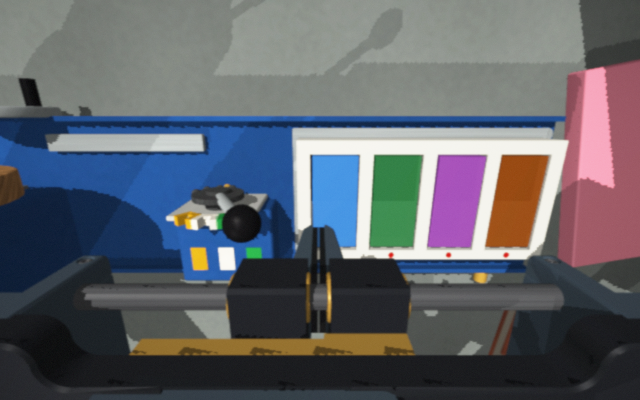

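The knob is at (241,222), against a prediction of (242,220), so the calibration is good. Next: descend beside the knob and push.

```bash
python3 -m crank '1 -1 -12 20 0 0 0;1 0 0 25 0 0 0;1 0 0 23 0 0 0;1 0 -15 0 0 0 0;1 0 -12 0 0 0 0;1 0 -12 0 0 0 0;1 0 -10 0 0 0 0;1 0 -5 0 0 0 0;1 0 0 0 0 0 0;1 0 0 0 0 0 0'
python3 -c "
from h import *
to(P(-12,-194,181))
"
```

```text
time_s: 4.97
ee_pos: [478.9, -278.1, 181.9]
ee_rot: [180.0, -0.0, 175.6]
force: [-0.5, 0.7, -0.0]
gripper_width: 0.5
gripper_force: 0.0
t 5.0 pos [ 478.9 -278.1  181.9] rot [180.   -0.  175.6] F [-0.5  0.7 -0. ] w 0.5
 d_tool [-0.2 -4.3  0.9]
```

```bash
python3 -m crank '1 0 25 0 0 0 0;1 0 30 -10 0 0 0;1 0 0 -20 0 0 0;1 0 0 0 0 0 0'
python3 -c "
from h import *
cv2.imwrite('pics/w2.png',grab_frame('wrist')[120:300,100:420])
s=env.state();m=camera_model('wrist');T=np.array(m['mount']);R=Ro.from_euler('xyz',s['ee_rot'],degrees=True)
def pw(X):
    t=R.inv().apply(np.array(X)-s['ee_pos']); c=T[:3,:3].T@(t-T[:3,3]); p=np.array(m['K'])@c; return np.round(p[:2]/p[2])-[100,120]
for a in(.5,0,-.5): print(pw(P(-12,-235+100*np.sin(a),95+100*np.cos(a))))
to(P(40,105,125))
"
```

```text
time_s: 5.48
ee_pos: [484.0, -223.1, 213.2]
ee_rot: [-179.9, 0.2, 175.7]
force: [0.6, -0.5, 0.6]
gripper_width: 0.6
gripper_force: 0.0
[145. 117.]
[ 69. 125.]
[  9. 117.]
t 5.5 pos [ 483.4 -223.1  212.1] rot [-1.800e+02  1.000e-01  1.756e+02] F [ 0.1 -1.3 -0.1] w -0.1
 d_tool [-52.  239.5  87. ]
```

View pics/w2.png

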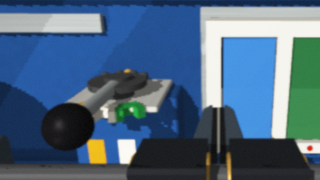

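The knob at (68,126) matches the neutral prediction (69,125), so the lever is in neutral. Next: tip the amber plate (y=+105).

```bash
python3 -m crank '1 -10 48 5 0 0 0;1 -10 48 5 0 0 0;1 -11 48 5 0 0 0;1 -11 48 20 0 0 0;1 -10 47.5 30 0 0 0;1 0 0 15 0 0 0;1 0 0 7 0 0 0;1 0 0 0 0 0 0'
python3 -c "
from h import *
to(P(40,105,88))
"
```

```text
time_s: 6.52
ee_pos: [552.9, 10.5, 124.6]
ee_rot: [-180.0, -0.1, 175.5]
force: [-0.1, -0.4, -0.2]
gripper_width: 0.6
gripper_force: 0.0
t 6.5 pos [552.9  10.5 124.6] rot [-1.800e+02 -1.000e-01  1.755e+02] F [-0.1 -0.4 -0.2] w 0.6
 d_tool [-0.5  1.3 36.6]
```

```bash
python3 -m crank '1 0 1 12 0 0 0;1 0 0 10 0 0 0;1 0 0 4 0 0 0;1 0 0 4 0 0 0;1 0 0 3 0 0 0;1 0 0 3 0 0 0;1 0 0 1 0 0 0;1 0 0 0 0 0 0'
```

```text
time_s: 7.52
ee_pos: [554.2, 12.8, 89.2]
ee_rot: [180.0, 0.1, 175.6]
force: [-1.2, -0.4, 6.5]
gripper_width: 0.9
gripper_force: 2.5
```

```bash
python3 -m crank '1 0 0 2 0 0 0;1 0 0 2 0 0 0;1 0 0 0 0 0 0'; python3 -m crank '1 0 0 -20 0 0 0;1 0 0 -40 0 0 0;-0.2 10 0 -40 0 0 0;-1 0 0 0 0 0 0;-1 0 0 0 0 0 0'
python3 -c "
from h import *
cv2.imwrite('pics/w3.png',grab_frame('wrist'))
s=env.state();m=camera_model('wrist');T=np.array(m['mount']);R=Ro.from_euler('xyz',s['ee_rot'],degrees=True)
def pw(X):
    t=R.inv().apply(np.array(X)-s['ee_pos']); c=T[:3,:3].T@(t-T[:3,3]); p=np.array(m['K'])@c; return np.round(p[:2]/p[2])
for y in (79,131): print(pw(P(-40.6,y,113.7)),pw(P(-48.6,y,99.8)))
s=.52
from numpy import sin,cos
tip=P(-42*cos(s)+6*sin(s),105,72+42*sin(s)+6*cos(s)); up=RP.apply([sin(s),0,cos(s)])
# tool z=-up, y=ey
z=-up; y=RP.apply([0,1,0]); x=np.cross(y,z); Rt=Ro.from_matrix(np.c_[x,y,z]); print(Rt.as_euler('xyz',degrees=True))
to(tip+up*11,Rt.as_euler('xyz',degrees=True)); to(tip+up*71)
"
```

```text
time_s: 7.9
ee_pos: [555.6, 12.7, 87.7]
ee_rot: [180.0, 0.4, 175.6]
force: [-2.3, -0.8, 19.2]
gripper_width: 0.5
gripper_force: 7.7
time_s: 8.52
ee_pos: [543.0, 13.5, 183.4]
ee_rot: [180.0, -0.0, 175.6]
force: [-0.3, -0.3, -0.1]
gripper_width: 27.7
gripper_force: 0.0
[285. 132.] [286. 121.]
[353. 132.] [351. 120.]
[180.         -29.79380535 175.6       ]
t 8.6 pos [542.7  13.5 182.8] rot [-1.800e+02 -1.000e-01  1.756e+02] F [-0.9 -0.2 -0.7] w 31.8
 d_tool [56.9 -0.9 75.3] ('rot', array([-0. , 29.7,  0. ]))
t 8.6 pos [542.7  13.5 182.8] rot [-1.800e+02 -1.000e-01  1.756e+02] F [-0.9 -0.2 -0.7] w 31.8
 d_tool [27.2 -1.  23.2]
```

View pics/w3.png

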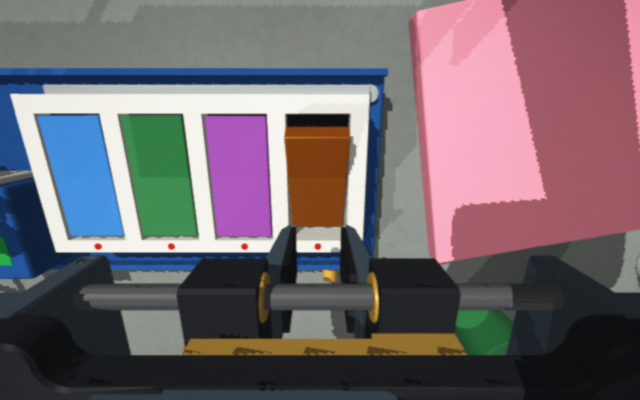

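Amber is tipped: its raised end is at rows 126–137, columns 286–350, and it has slid about 4 mm outward. Next: tilt and grasp.

```bash
cat >> h.py <<'E'
from numpy import sin,cos
def grasp(yp,s=42,n=8,th=.52):
    tip=P(-s*cos(th)+n*sin(th),yp,72+s*sin(th)+n*cos(th)); up=RP.apply([sin(th),0,cos(th)])
    to(tip+up*11,[180,-29.8,175.6])
E
python3 -m crank '-1 26 -1 21 0 0 0;-1 0 0 0 0 9.9 0;-1 0 0 0 0 9.9 0;-1 0 0 0 0 9.9 0;-1 0 0 0 0 0 0;-1 0 0 0 0 0 0'; python3 -c "
from h import *
grasp(105)"
```

```text
time_s: 9.32
ee_pos: [516.7, 14.5, 162.3]
ee_rot: [-180.0, -29.7, 175.6]
force: [0.1, -0.6, 0.5]
gripper_width: 89.9
gripper_force: 0.0
t 9.3 pos [516.7  14.5 162.3] rot [-180.   -29.7  175.6] F [ 0.1 -0.6  0.5] w 89.9
 d_tool [-0.2  0.  60.9] ('rot', array([-0. ,  0.1,  0. ]))
```

```bash
python3 -m crank '-1 0 0 30 0 0 0;-1 0 0 20 0 0 0;-1 0 0 10.5 0 0 0;-1 0 0 0 0 0 0;1 0 0 0 0 0 0;1 0 0 0 0 0 0;1 0 0 0 0 0 0;1 0 0 0 0 0 0' 45; python3 -c "
from h import *
grasp(105)"
```

```text
time_s: 10.32
ee_pos: [487.7, 16.8, 110.4]
ee_rot: [180.0, -29.7, 175.6]
force: [-0.2, 0.7, 0.2]
gripper_width: 53.9
gripper_force: 0.0
t 10.3 pos [487.7  16.8 110.4] rot [180.  -29.7 175.6] F [-0.2  0.7  0.2] w 53.9
 d_tool [0.3 0.  1.4] ('rot', array([-0. ,  0.1,  0. ]))
```

```bash
python3 -m crank '1 0 0 0 0 0 0;1 0 0 0 0 0 0;1 0 0 0 0 0 0;1 3 0 -4 0 0 0;1 5 0 -8 0 0 0;1 7 0 -12 0 0 0;1 9 0 -15 0 0 0;1 10 0 -17 0 0 0;1 10 0 -17 0 0 0;1 0 0 0 0 0 0'; python3 -c "
from h import *
grasp(105); cv2.imwrite('pics/w4.png',grab_frame('wrist')); print(segs(z={'foam':30}))"
```

```text
time_s: 11.58
ee_pos: [486.3, 16.9, 197.5]
ee_rot: [180.0, -29.4, 175.6]
force: [-0.1, -0.0, -3.0]
gripper_width: 51.2
gripper_force: 45.0
t 11.6 pos [486.3  16.9 197.5] rot [180.  -29.4 175.6] F [-0.1 -0.  -3. ] w 51.2
 d_tool [-43.7  -0.1  76.6] ('rot', array([0. , 0.4, 0. ]))
{'green': ([502.7, -131.2], [52.0, 112.0], -4.4), 'blue': ([497.1, -203.4], [52.0, 112.0], -4.5), 'foam': ([493.5, 251.1], [242.0, 272.0], 6.5)}
```

View pics/w4.png

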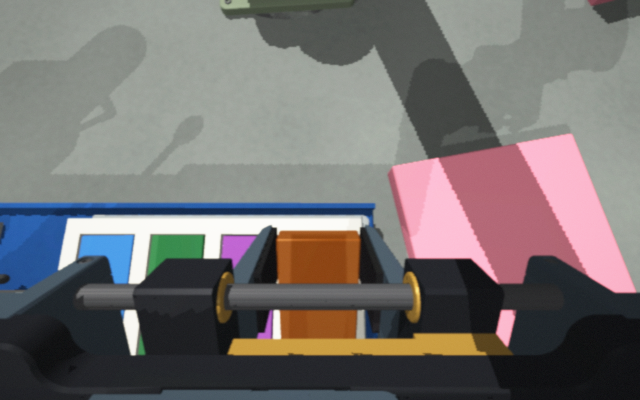

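The amber plate is held (45 N, width 51). I'll level it and carry it to foam slot (+68,+60).

```bash
cat >> h.py <<'E'
FO=np.array([493.4,251.1,0]); RF=Ro.from_euler('z',6.7,degrees=True)
def place(fx,fy,z=49,off=43): to(FO+RF.apply([fx-off,fy,z]),[180,0,-173.3])
E
python3 -m crank '1 0 0 0 0 -9.9 0;1 0 0 0 0 -9.9 0;1 0 0 0 0 -9.9 0;1 0 30 0 0 0 -10.5;1 0 40 0 0 0 0;1 0 40 0 0 0 0;1 0 40 0 0 0 0;1 0 40 0 0 0 0'; python3 -c "
from h import *
place(68,60,70)"
```

```text
time_s: 12.68
ee_pos: [469.4, 206.8, 194.6]
ee_rot: [-180.0, -0.2, -173.9]
force: [1.2, -0.0, -1.9]
gripper_width: 51.3
gripper_force: 45.0
t 12.7 pos [469.4 206.8 194.6] rot [-180.    -0.2 -173.9] F [ 1.2 -0.  -1.9] w 51.3
 d_tool [-53.3 101.8 124.3] ('rot', array([-0. , -0.2, -0.6]))
```

```bash
python3 -m crank '1 -18 34 10 0 0 -0.6;1 -18 34 25 0 0 0;1 -17 34 30 0 0 0;1 0 0 30 0 0 0;1 0 0 20 0 0 0;1 0 0 9 0 0 0;1 0 0 0 0 0 0'; python3 -c "
from h import *
place(68,60)
cv2.imwrite('pics/s5.png',grab_frame('side')[180:380,240:480])"
```

```text
time_s: 13.55
ee_pos: [511.3, 312.9, 70.9]
ee_rot: [-180.0, -0.1, -173.3]
force: [-0.3, -0.1, -1.5]
gripper_width: 51.4
gripper_force: 45.0
t 13.6 pos [511.3 312.9  70.9] rot [-1.800e+02 -1.000e-01 -1.733e+02] F [-0.3 -0.1 -1.5] w 51.4
 d_tool [-0.1  0.7 21.9] ('rot', array([-0. , -0.1,  0. ]))
```

View pics/s5.png

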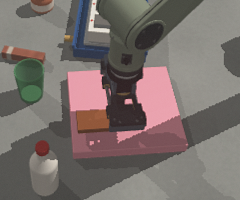

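The plate hangs level over the board at about (110,120) in the crop. Next: a slow descent.

```bash
python3 -m crank '1 0 0 5 0 0 0;1 0 0 5 0 0 0;1 0 0 4 0 0 0;1 0 0 2 0 0 0;1 0 0 1 0 0 0;1 0 0 1 0 0 0;1 0 0 0 0 0 0'; python3 -m crank '1 0 0 1 0 0 0;1 0 0 1 0 0 0;1 0 0 0 0 0 0'
```

```text
time_s: 14.48
ee_pos: [511.8, 313.3, 53.6]
ee_rot: [180.0, -0.0, -173.3]
force: [-0.2, -0.7, -1.5]
gripper_width: 51.7
gripper_force: 45.0
time_s: 14.85
ee_pos: [511.7, 313.3, 51.5]
ee_rot: [180.0, -0.0, -173.3]
force: [-0.4, 0.2, -1.3]
gripper_width: 51.8
gripper_force: 45.0
```

```bash
python3 -m crank '1 0 0 1 0 0 0;1 0 0 0.5 0 0 0;1 0 0 0 0 0 0'; python3 -m crank '1 0 0 0.7 0 0 0;1 0 0 0.5 0 0 0;1 0 0 0 0 0 0'
```

```text
time_s: 15.22
ee_pos: [511.8, 313.3, 50.0]
ee_rot: [180.0, -0.0, -173.3]
force: [0.1, -0.3, -1.6]
gripper_width: 51.4
gripper_force: 45.0
time_s: 15.6
ee_pos: [511.8, 313.3, 49.1]
ee_rot: [180.0, 0.0, -173.3]
force: [-0.3, -0.3, 0.1]
gripper_width: 51.3
gripper_force: 45.0
```

```bash
python3 -m crank '1 0 0 0.7 0 0 0;1 0 0 0.5 0 0 0;1 0 0 0 0 0 0'; python3 -m crank '0.2 0 0 0 0 0 0;-0.3 0 0 0 0 0 0;-0.6 0 0 0 0 0 0;-0.6 0 0 0 0 0 0;-0.6 0 0 -5 0 0 0;-0.6 0 0 -30 0 0 0;-0.2 0 -20 -40 0 0 0;1 0 -50 -30 0 0 0;1 0 -50 -10 0 0 0;1 0 -50 0 0 0 0'; python3 -c "
from h import *
print(segs(z=dict(amber=46,violet=88,green=88,blue=88)))
to(P(40,35,101),[180,0,175.6])"
```

```text
time_s: 15.98
ee_pos: [511.8, 313.3, 49.1]
ee_rot: [180.0, 0.0, -173.3]
force: [-3.1, -1.2, 6.9]
gripper_width: 51.2
gripper_force: 45.0
time_s: 17.23
ee_pos: [532.5, 143.2, 164.4]
ee_rot: [180.0, 0.2, -173.3]
force: [-0.1, -0.2, 0.1]
gripper_width: 36.2
gripper_force: 0.0
{'amber': ([553.3, 317.1], [52.0, 108.0], 6.4), 'violet': ([509.1, -55.0], [50.0, 108.0], -4.6), 'green': ([503.5, -124.9], [50.0, 108.0], -4.4), 'blue': ([498.2, -194.5], [50.0, 109.0], -4.5), 'foam': ([493.3, 251.3], [242.0, 272.0], 6.4)}
t 17.3 pos [532.3 137.6 163.7] rot [-1.797e+02  1.000e-01 -1.734e+02] F [-0.1 -5.1  0.3] w 31.5
 d_tool [   6.8 -195.9   63.6] ('rot', array([-0.3,  0.1, 11. ]))
```

Amber lies at the planned spot. Next: violet (y=+35).

```bash
python3 -m crank '1 0 0 0 0 0 10.7;1 -7.7 -48.5 5 0 0 0.3;1 -7.7 -48.5 5 0 0 0;1 -7.7 -48.5 5 0 0 0;1 -7.7 -48.5 5 0 0 0;1 0 0 20 0 0 0;1 0 0 0 0 0 0'; python3 -c "
from h import *
to(P(40,35,88),[180,0,175.6])"
```

```text
time_s: 18.15
ee_pos: [547.1, -51.5, 121.6]
ee_rot: [180.0, -0.2, 175.6]
force: [-0.4, 0.5, -0.1]
gripper_width: 0.2
gripper_force: 0.0
t 18.1 pos [547.1 -51.5 121.6] rot [180.   -0.2 175.6] F [-0.4  0.5 -0.1] w 0.2
 d_tool [-1.6 -6.4 33.6] ('rot', array([ 0. , -0.2,  0. ]))
```

```bash
python3 -m crank '1 -1.5 -6.4 10 0 0 0;1 0 0 10 0 0 0;1 0 0 5 0 0 0;1 0 0 4 0 0 0;1 0 0 3 0 0 0;1 0 0 3 0 0 0;1 0 0 2 0 0 0;1 0 0 1.5 0 0 0;1 0 0 0 0 0 0;1 0 0 0 0 0 0'; python3 -m crank '1 0 0 -20 0 0 0;0 10 0 -40 0 0 0;-1 20 0 -20 0 0 0;-1 6 0 0 0 9.9 0;-1 0 0 0 0 9.9 0;-1 0 0 0 0 9.9 0;-1 0 0 0 0 0 0;-1 0 0 0 0 0 0'
python3 -c "
from h import *
grasp(35); cv2.imwrite('pics/w6.png',grab_frame('wrist'))
s=env.state();m=camera_model('wrist');T=np.array(m['mount']);R=Ro.from_euler('xyz',s['ee_rot'],degrees=True)
def pw(X):
    t=R.inv().apply(np.array(X)-s['ee_pos']); c=T[:3,:3].T@(t-T[:3,3]); p=np.array(m['K'])@c; return np.round(p[:2]/p[2])
th=.52
for y in (9,61): print([pw(P(-q*cos(th)+n*sin(th),y,72+q*sin(th)+n*cos(th))) for q,n in((52,16),(52,0))])
"
```

```text
time_s: 19.4
ee_pos: [550.9, -57.9, 87.5]
ee_rot: [-180.0, 0.3, 175.7]
force: [-2.2, 0.7, 17.6]
gripper_width: 0.3
gripper_force: 6.9
time_s: 20.4
ee_pos: [512.8, -55.1, 164.3]
ee_rot: [180.0, -29.6, 175.7]
force: [-0.2, -0.5, 1.5]
gripper_width: 67.4
gripper_force: 0.0
t 20.4 pos [512.8 -55.1 164.3] rot [180.  -29.6 175.7] F [-0.2 -0.5  1.5] w 67.4
 d_tool [ 0.2 -0.2 63.4] ('rot', array([-0.1,  0.2,  0.1]))
[array([288., 207.]), array([290., 202.])]
[array([351., 207.]), array([349., 202.])]
```

View pics/w6.png

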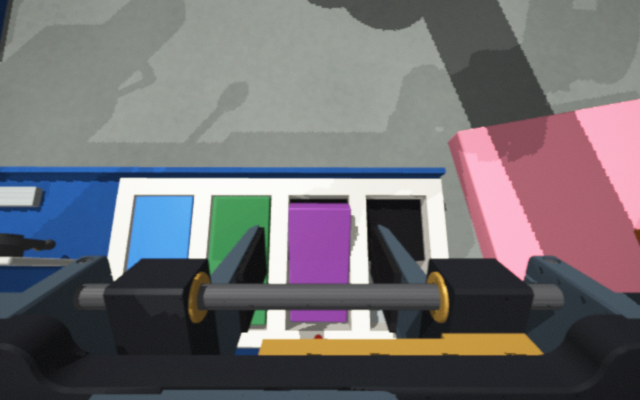

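Violet is tipped; its end edge at rows 203–208 matches the prediction. Next: grasp and lift.

```bash
python3 -m crank '-1 0 0 0 0 0 0;-1 0 0 0 0 0 0;-1 0 0 30 0 0 0;-1 0 0 20 0 0 0;-1 0 0 11.5 0 0 0;-1 0 0 0 0 0 0;1 0 0 0 0 0 0;1 0 0 0 0 0 0;1 0 0 0 0 0 0;1 0 0 0 0 0 0' 45; python3 -m crank '1 0 0 0 0 0 0;1 0 0 0 0 0 0;1 0 0 0 0 0 0;1 3 0 -4 0 0 0;1 5 0 -8 0 0 0;1 7 0 -12 0 0 0;1 9 0 -15 0 0 0;1 10 0 -17 0 0 0;1 10 0 -17 0 0 0;1 0 0 0 0 0 0'; python3 -m crank '1 0 0 0 0 -9.9 0;1 0 0 0 0 -9.9 0;1 0 0 0 0 -9.8 0;1 0 30 0 0 0 -10.5;1 0 40 0 0 0 -0.6;1 0 40 0 0 0 0;1 0 40 0 0 0 0;1 0 40 0 0 0 0'; python3 -c "
from h import *
place(68,-60,70)"
```

```text
time_s: 21.7
ee_pos: [483.1, -52.8, 110.9]
ee_rot: [180.0, -29.7, 175.7]
force: [0.1, -0.4, -0.1]
gripper_width: 54.2
gripper_force: 0.0
time_s: 22.95
ee_pos: [481.7, -52.8, 197.9]
ee_rot: [-180.0, -29.4, 175.7]
force: [-0.6, -0.4, -2.6]
gripper_width: 51.4
gripper_force: 45.0
time_s: 23.95
ee_pos: [463.3, 137.1, 195.5]
ee_rot: [180.0, -0.2, -173.2]
force: [-0.1, 0.3, -1.9]
gripper_width: 51.2
gripper_force: 45.0
t 23.9 pos [463.3 137.1 195.5] rot [ 180.    -0.2 -173.2] F [-0.1  0.3 -1.9] w 51.2
 d_tool [-68.8  49.5 125.2] ('rot', array([ 0. , -0.2,  0.1]))
```

```bash
python3 -m crank '1 -23 17 10 0 0 0;1 -23 17 25 0 0 0;1 -23 15 30 0 0 0;1 0 0 30 0 0 0;1 0 0 20 0 0 0;1 0 0 12 0 0 0;1 0 0 7 0 0 0;1 0 0 5 0 0 0;1 0 0 2 0 0 0;1 0 0 0 0 0 0'; python3 -c "
from h import *
place(68,-60)"
```

```text
time_s: 25.2
ee_pos: [527.2, 193.1, 55.3]
ee_rot: [180.0, -0.1, -173.2]
force: [-1.1, 0.5, -2.7]
gripper_width: 51.6
gripper_force: 45.0
t 25.2 pos [527.2 193.1  55.3] rot [ 1.800e+02 -1.000e-01 -1.732e+02] F [-1.1  0.5 -2.7] w 51.6
 d_tool [1.8 1.5 6.3] ('rot', array([ 0. , -0.1,  0.1]))
```

```bash
python3 -m crank '1 0 0 2 0 0 0;1 0 0 2 0 0 0;1 0 0 1 0 0 0;1 0 0 1 0 0 0;1 0 0 0.7 0 0 0;1 0 0 0.5 0 0 0;1 0 0 0 0 0 0'
```

```text
time_s: 26.08
ee_pos: [527.0, 193.1, 50.2]
ee_rot: [180.0, -0.0, -173.2]
force: [-4.2, 0.1, 14.4]
gripper_width: 51.2
gripper_force: 45.0
```

```bash
python3 -m crank '0.2 0 0 0 0 0 0;-0.3 0 0 0 0 0 0;-0.6 0 0 0 0 0 0;-0.6 0 0 0 0 0 0;-0.6 0 0 -5 0 0 0;-0.6 0 0 -30 0 0 0;-0.2 0 -20 -40 0 0 0;1 0 -40 -30 0 0 10.7;1 0 -50 0 0 0 0.3;1 0 -50 0 0 0 0'; python3 -c "
from h import *
print(segs(z=dict(amber=46,violet=46,green=88,blue=88)))
to(P(40,-35,120),[180,0,175.6])"
```

```text
time_s: 27.32
ee_pos: [527.5, 32.4, 153.5]
ee_rot: [180.0, 0.0, 175.9]
force: [0.0, 0.6, -1.2]
gripper_width: 36.0
gripper_force: 0.0
{'amber': ([553.3, 317.1], [52.0, 108.0], 6.4), 'violet': ([569.8, 197.5], [52.0, 109.0], 7.2), 'green': ([503.3, -124.9], [50.0, 108.0], -4.4), 'blue': ([498.2, -194.5], [50.0, 109.0], -4.5), 'foam': ([493.1, 251.1], [242.0, 271.0], 6.5)}
t 27.4 pos [526.3  27.1 153.2] rot [-1.797e+02 -1.000e-01  1.757e+02] F [-0.6 -5.  -1. ] w 31.8
 d_tool [ -28.  -153.1   33.9] ('rot', array([-0.3, -0.1,  0.1]))
```

```bash
python3 -m crank '1 -9 -49 5 0 0 0;1 -9 -49 5 0 0 0;1 -9 -49 5 0 0 0;1 0 0 16 0 0 0;1 0 0 0 0 0 0;1 0 0 0 0 0 0'; python3 -c "
from h import *
to(P(40,-35,88),[180,0,175.6])"
```

```text
time_s: 28.12
ee_pos: [543.4, -113.6, 121.8]
ee_rot: [180.0, -0.1, 175.9]
force: [-0.1, 0.9, 0.2]
gripper_width: 0.3
gripper_force: 0.0
t 28.1 pos [ 543.4 -113.6  121.8] rot [ 1.800e+02 -1.000e-01  1.759e+02] F [-0.1  0.9  0.2] w 0.3
 d_tool [ -0.5 -14.3  33.8] ('rot', array([ 0. , -0.1,  0.3]))
```

```bash
python3 -m crank '1 -0.5 -14.3 8 0 0 0.3;1 0 0 12 0 0 0;1 0 0 5 0 0 0;1 0 0 4 0 0 0;1 0 0 3 0 0 0;1 0 0 3 0 0 0;1 0 0 2 0 0 0;1 0 0 1.5 0 0 0;1 0 0 0 0 0 0;1 0 0 0 0 0 0'; python3 -m crank '1 0 0 -20 0 0 0;0 10 0 -40 0 0 0;-1 20 0 -20 0 0 0;-1 6 0 0 0 9.9 0;-1 0 0 0 0 9.9 0;-1 0 0 0 0 9.9 0;-1 0 0 0 0 0 0;-1 0 0 0 0 0 0;-1 0 0 0 0 0 0;-1 0 0 0 0 0 0'
python3 -c "
from h import *
grasp(-35); cv2.imwrite('pics/w7.png',grab_frame('wrist')[150:360,80:500])"
```

```text
time_s: 29.38
ee_pos: [545.2, -129.6, 87.2]
ee_rot: [-179.9, 0.3, 175.5]
force: [-2.3, 0.8, 19.4]
gripper_width: 0.4
gripper_force: 8.1
time_s: 30.62
ee_pos: [506.5, -126.4, 164.5]
ee_rot: [-180.0, -29.7, 175.5]
force: [-0.2, -0.3, -0.1]
gripper_width: 87.7
gripper_force: 0.0
t 30.6 pos [ 506.5 -126.4  164.5] rot [-180.   -29.7  175.5] F [-0.2 -0.3 -0.1] w 87.7
 d_tool [-0.6  1.3 63.1] ('rot', array([ 0. ,  0.1, -0.1]))
```

View pics/w7.png

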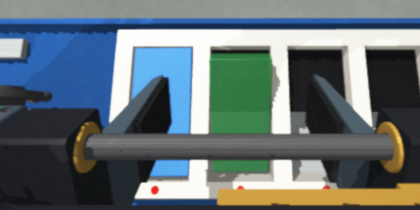

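Green is tipped (crop x 210–271, raised end at y≈58). Next: grasp and carry to (-68,+60).

```bash
python3 -m crank '-1 -0.5 1.3 30 0 0 0;-1 0 0 20 0 0 0;-1 0 0 11 0 0 0;-1 0 0 0 0 0 0;1 0 0 0 0 0 0;1 0 0 0 0 0 0;1 0 0 0 0 0 0;1 0 0 0 0 0 0;1 0 0 0 0 0 0;1 0 0 0 0 0 0' 45; python3 -m crank '1 0 0 0 0 0 0;1 0 0 0 0 0 0;1 0 0 0 0 0 0;1 3 0 -4 0 0 0;1 5 0 -8 0 0 0;1 7 0 -12 0 0 0;1 9 0 -15 0 0 0;1 10 0 -17 0 0 0;1 10 0 -17 0 0 0;1 0 0 0 0 0 0'; python3 -m crank '1 0 0 0 0 -9.9 0;1 0 0 0 0 -9.9 0;1 0 0 0 0 -9.8 0;1 10 30 0 0 0 -10.5;1 10 50 0 0 0 -0.6;1 10 50 0 0 0 0;1 10 50 0 0 0 0;1 10 50 0 0 0 0;1 10 50 0 0 0 0'; python3 -c "
from h import *
place(-68,60,70)"
```

```text
time_s: 31.92
ee_pos: [477.5, -122.8, 110.1]
ee_rot: [180.0, -29.8, 175.5]
force: [0.0, 0.2, -0.6]
gripper_width: 51.5
gripper_force: 45.0
time_s: 33.17
ee_pos: [476.3, -122.8, 197.2]
ee_rot: [-180.0, -29.5, 175.5]
force: [0.1, 0.5, -2.1]
gripper_width: 51.4
gripper_force: 45.0
time_s: 34.3
ee_pos: [388.4, 152.0, 195.3]
ee_rot: [180.0, -0.3, -173.4]
force: [1.2, 1.3, -1.9]
gripper_width: 51.8
gripper_force: 45.0
t 34.3 pos [388.4 152.  195.3] rot [ 180.    -0.3 -173.4] F [ 1.2  1.3 -1.9] w 51.8
 d_tool [ -5.2 146.1 125.3] ('rot', array([ 0. , -0.3, -0.1]))
```

```bash
python3 -m crank '1 -2 46 5 0 0 0;1 -2 46 20 0 0 0;1 0 46 25 0 0 0;1 0 0 30 0 0 0;1 0 0 25 0 0 0;1 0 0 15 0 0 0;1 0 0 10 0 0 0;1 0 0 5 0 0 0;1 0 0 2 0 0 0;1 0 0 0 0 0 0'; python3 -c "
from h import *
place(-68,60)"
```

```text
time_s: 35.55
ee_pos: [377.7, 288.6, 59.1]
ee_rot: [179.9, -0.2, -173.4]
force: [-0.1, -0.3, -2.3]
gripper_width: 51.2
gripper_force: 45.0
t 35.5 pos [377.7 288.6  59.1] rot [ 179.9   -0.2 -173.4] F [-0.1 -0.3 -2.3] w 51.2
 d_tool [ 0.4  9.3 10.1] ('rot', array([ 0.1, -0.2, -0.1]))
```

```bash
python3 -m crank '1 0 9 3 0 0 0;1 0 0 2 0 0 0;1 0 0 1.5 0 0 0;1 0 0 1 0 0 0;1 0 0 1 0 0 0;1 0 0 0.5 0 0 0;1 0 0 0 0 0 0'
```

```text
time_s: 36.42
ee_pos: [376.4, 297.3, 49.7]
ee_rot: [180.0, -0.2, -173.4]
force: [-0.9, 0.0, -1.8]
gripper_width: 51.7
gripper_force: 45.0
```

```bash
python3 -m crank '1 0 0 0.7 0 0 0;1 0 0 0.5 0 0 0;1 0 0 0.5 0 0 0;1 0 0 0 0 0 0'
```

```text
time_s: 36.92
ee_pos: [376.4, 297.4, 49.0]
ee_rot: [179.9, -0.2, -173.4]
force: [-2.4, -1.6, 7.9]
gripper_width: 51.4
gripper_force: 45.0
```

```bash
python3 -m crank '0.2 0 0 0 0 0 0;-0.3 0 0 0 0 0 0;-0.6 0 0 0 0 0 0;-0.6 0 0 0 0 0 0;-0.6 0 0 -5 0 0 0;-0.6 0 0 -30 0 0 0;-0.2 0 -20 -40 0 0 0;1 -10 -40 -30 0 0 10.7;1 -20 -50 0 0 0 0.1;1 -20 -50 0 0 0 0'; python3 -m crank '1 -20 -50 0 0 0 0;1 -20 -50 0 0 0 0;1 -20 -50 0 0 0 0;1 -20 -50 0 0 0 0;1 0 0 0 0 0 0;1 0 0 0 0 0 0';python3 -c "
from h import *
print(segs(z=dict(amber=46,violet=46,green=46,blue=88)))
to(P(40,-105,120),[180,0,175.6])"
```

```text
time_s: 38.17
ee_pos: [426.9, 135.0, 153.8]
ee_rot: [180.0, -0.1, 175.9]
force: [1.3, -0.3, -0.1]
gripper_width: 35.4
gripper_force: 0.0
time_s: 38.92
ee_pos: [491.0, -68.7, 152.4]
ee_rot: [180.0, -0.2, 175.8]
force: [-0.5, 0.2, 0.3]
gripper_width: 0.5
gripper_force: 0.0
{'amber': ([553.3, 317.1], [52.0, 108.0], 6.4), 'violet': ([611.1, 175.5], [53.0, 111.0], 3.9), 'green': ([417.7, 300.4], [50.0, 107.0], 6.6), 'blue': ([498.0, -196.3], [48.0, 110.0], -0.7), 'foam': ([493.2, 251.1], [242.0, 271.0], 6.6)}
t 39.0 pos [490.9 -68.1 152.4] rot [180.   -0.2 175.8] F [-1.2  0.1 -0.2] w 0.3
 d_tool [ -55.9 -125.8   32.1] ('rot', array([ 0. , -0.2,  0.2]))
```

Violet has been knocked to about foam (108,-89), close to the limit, so I'll reposition it after blue. Next: tip blue.

```bash
python3 -m crank '1 -19 -42 5 0 0 0;1 -19 -42 5 0 0 0;1 -18 -42 5 0 0 0;1 0 0 16 0 0 0;1 0 0 0 0 0 0;1 0 0 0 0 0 0'; python3 -c "
from h import *
to(P(40,-105,88),[180,0,175.6])
print(segs(z=dict(amber=46,violet=46,green=46,blue=88)))"
```

```text
time_s: 39.72
ee_pos: [537.7, -197.1, 121.5]
ee_rot: [180.0, -0.2, 175.9]
force: [0.0, 0.4, 0.3]
gripper_width: 0.2
gripper_force: 0.0
t 39.7 pos [ 537.7 -197.1  121.5] rot [180.   -0.2 175.9] F [0.  0.4 0.3] w 0.2
 d_tool [ 0.1 -0.6 33.5] ('rot', array([ 0. , -0.2,  0.3]))
{'amber': ([554.1, 316.7], [49.0, 106.0], 6.1), 'violet': ([611.4, 175.5], [53.0, 110.0], 3.9), 'green': ([418.3, 301.2], [48.0, 105.0], 6.8), 'blue': ([433.9, -258.8], [43.0, 47.0], 79.8), 'foam': ([493.2, 251.2], [242.0, 272.0], 6.5)}
```

```bash
python3 -m crank '1 0 -0.6 8 0 0 0.3;1 0 0 12 0 0 0;1 0 0 5 0 0 0;1 0 0 4 0 0 0;1 0 0 3 0 0 0;1 0 0 3 0 0 0;1 0 0 2 0 0 0;1 0 0 1.5 0 0 0;1 0 0 0 0 0 0;1 0 0 0 0 0 0'; python3 -m crank '1 0 0 -20 0 0 0;0 10 0 -40 0 0 0;-1 20 0 -20 0 0 0;-1 6 0 0 0 9.9 0;-1 0 0 0 0 9.9 0;-1 0 0 0 0 9.9 0;-1 0 0 0 0 0 0;-1 0 0 0 0 0 0;-1 0 0 0 0 0 0;-1 0 0 0 0 0 0'
python3 -c "
from h import *
grasp(-105); cv2.imwrite('pics/w8.png',grab_frame('wrist')[150:360,80:500])"
```

```text
time_s: 41.02
ee_pos: [539.8, -200.0, 87.3]
ee_rot: [-179.9, 0.1, 175.5]
force: [-2.9, 2.4, 20.9]
gripper_width: 0.3
gripper_force: 8.8
time_s: 42.28
ee_pos: [501.7, -196.7, 164.2]
ee_rot: [-180.0, -29.8, 175.5]
force: [0.1, -0.3, 0.2]
gripper_width: 87.8
gripper_force: 0.0
t 42.3 pos [ 501.7 -196.7  164.2] rot [-180.   -29.8  175.5] F [ 0.1 -0.3  0.2] w 87.8
 d_tool [-0.1  1.7 63.2] ('rot', array([ 0. ,  0. , -0.1]))
```

View pics/w8.png

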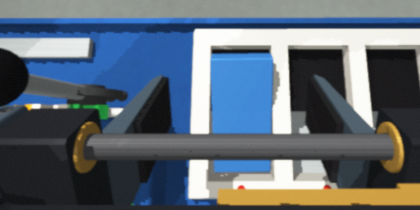

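Blue is tipped (crop x 211–271). Next: grasp and carry to (-68,-60).

```bash
python3 -m crank '-1 0 1.7 30 0 0 0;-1 0 0 20 0 0 0;-1 0 0 11.5 0 0 0;-1 0 0 0 0 0 0;1 0 0 0 0 0 0;1 0 0 0 0 0 0;1 0 0 0 0 0 0;1 0 0 0 0 0 0;1 0 0 0 0 0 0;1 0 0 0 0 0 0' 45; python3 -m crank '1 0 0 0 0 0 0;1 0 0 0 0 0 0;1 0 0 0 0 0 0;1 3 0 -4 0 0 0;1 5 0 -8 0 0 0;1 7 0 -12 0 0 0;1 9 0 -15 0 0 0;1 10 0 -17 0 0 0;1 10 0 -17 0 0 0;1 0 0 0 0 0 0'; python3 -m crank '1 0 0 0 0 -9.9 0;1 0 0 0 0 -9.9 0;1 0 0 0 0 -9.8 0;1 10 30 0 0 0 -10.5;1 10 50 0 0 0 -0.6;1 10 50 0 0 0 0;1 10 50 0 0 0 0;1 10 50 0 0 0 0;1 10 50 0 0 0 0;1 0 0 0 0 0 0'; python3 -c "
from h import *
place(-68,-60,70)"
```

```text
time_s: 43.58
ee_pos: [472.0, -192.5, 109.6]
ee_rot: [180.0, -29.9, 175.5]
force: [1.2, -0.3, -0.4]
gripper_width: 51.6
gripper_force: 44.9
time_s: 44.82
ee_pos: [470.9, -192.6, 196.9]
ee_rot: [-179.9, -29.6, 175.5]
force: [-0.5, -0.8, -2.9]
gripper_width: 51.2
gripper_force: 44.9
time_s: 46.08
ee_pos: [382.4, 83.3, 195.0]
ee_rot: [179.9, -0.4, -173.1]
force: [1.0, -1.0, -2.8]
gripper_width: 51.3
gripper_force: 44.9
t 46.1 pos [382.4  83.3 195. ] rot [ 179.9   -0.4 -173.1] F [ 1.  -1.  -2.8] w 51.3
 d_tool [-20.1  93.4 125. ] ('rot', array([ 0.1, -0.4,  0.2]))
```

```bash
python3 -m crank '1 -10 46 5 0 0 0;1 -10 47 20 0 0 0;1 0 0 25 0 0 0;1 0 0 30 0 0 0;1 0 0 25 0 0 0;1 0 0 13 0 0 0;1 0 0 7 0 0 0;1 0 0 5 0 0 0;1 0 0 4 0 0 0;1 0 0 0 0 0 0'; python3 -c "
from h import *
place(-68,-60)"
```

```text
time_s: 47.32
ee_pos: [393.0, 175.8, 61.5]
ee_rot: [179.9, -0.3, -173.4]
force: [-0.1, 0.1, -2.3]
gripper_width: 51.7
gripper_force: 44.9
t 47.3 pos [393.  175.8  61.5] rot [ 179.9   -0.3 -173.4] F [-0.1  0.1 -2.3] w 51.7
 d_tool [ 2.4  3.  12.5] ('rot', array([ 0.1, -0.3, -0.1]))
```

```bash
python3 -m crank '1 1 2 4 0 0 0;1 0 0 3 0 0 0;1 0 0 2 0 0 0;1 0 0 1 0 0 0;1 0 0 1 0 0 0;1 0 0 0.7 0 0 0;1 0 0 0 0 0 0'; python3 -m crank '1 0 0 0.7 0 0 0;1 0 0 0 0 0 0'
```

```text
time_s: 48.2
ee_pos: [391.7, 177.7, 49.7]
ee_rot: [179.9, -0.3, -173.4]
force: [0.4, 0.1, -2.9]
gripper_width: 51.8
gripper_force: 44.9
time_s: 48.45
ee_pos: [391.7, 177.7, 49.1]
ee_rot: [179.9, -0.3, -173.4]
force: [-0.2, -0.7, -2.0]
gripper_width: 51.3
gripper_force: 44.9
```

```bash
python3 -m crank '1 0 0 0.7 0 0 0;1 0 0 0.5 0 0 0;1 0 0 0.3 0 0 0;1 0 0 0 0 0 0'
```

```text
time_s: 48.95
ee_pos: [391.8, 177.8, 49.0]
ee_rot: [179.9, -0.3, -173.4]
force: [-2.8, -1.4, 14.0]
gripper_width: 51.7
gripper_force: 45.0
```

```bash
python3 -m crank '0.2 0 0 0 0 0 0;-0.3 0 0 0 0 0 0;-0.6 0 0 0 0 0 0;-0.6 0 0 0 0 0 0;-0.6 0 0 -5 0 0 0;-0.6 0 0 -35 0 0 0;-1 0 0 -40 0 0 0;-1 0 0 -40 0 0 0;-1 0 0 0 0 0 0;-1 0 0 0 0 0 0'; python3 -c "
from h import *
cv2.imwrite('pics/w9.png',grab_frame('wrist'))
im=grab_frame('top');S=segs(z=dict(amber=46,violet=46,green=46,blue=46),im=im)
for k,v in S.items():
  print(k,v,RF.inv().apply(np.array(v[0]+[0])-FO).round(1))
cv2.imwrite('pics/t9.png',cv2.resize(im[160:320,180:420],(720,480)))
to([540,120,250])"
```

```text
time_s: 50.2
ee_pos: [391.7, 177.4, 167.1]
ee_rot: [180.0, -0.3, -173.4]
force: [1.4, 0.6, -0.3]
gripper_width: 91.4
gripper_force: 0.0
amber ([553.3, 316.9], [52.0, 108.0], 6.6) [67.2 58.4  0. ]
violet ([611.7, 175.9], [52.0, 110.0], 4.1) [108.7 -88.5   0. ]
green ([420.9, 302.4], [50.0, 100.0], 6.6) [-66.   59.4   0. ]
blue ([449.0, 185.1], [49.0, 76.0], 7.5) [-51.8 -60.4   0. ]
foam ([494.2, 251.0], [242.0, 270.0], 6.6) [ 0.8 -0.2  0. ]
t 50.3 pos [391.4 177.3 166.4] rot [ 180.    -0.4 -173.4] F [-0.1 -1.2  0.3] w 91.1
 d_tool [-140.4  -74.   -84.7]
```

View pics/w9.png

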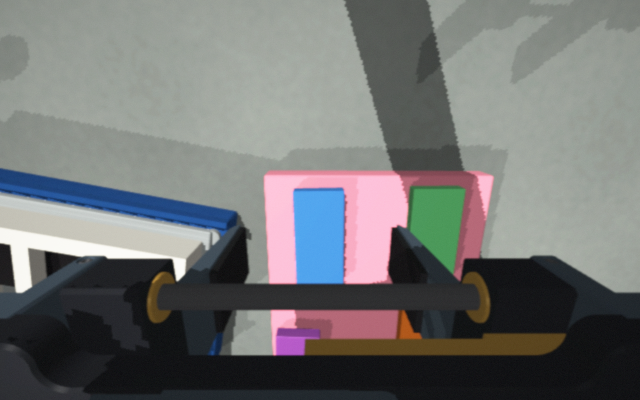

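View pics/t9.png

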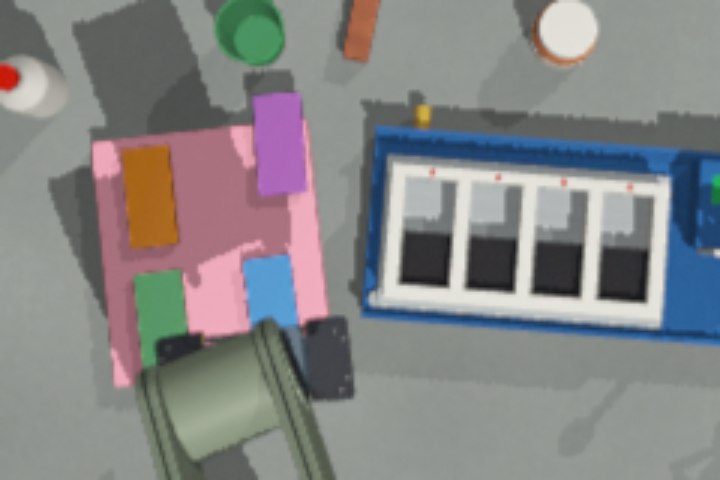

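All four plates lie flat, but violet at (108.7,-88.5) overhangs the far edge. I'll regrasp it and set it at (+68,-60).

```bash
python3 -m crank '-1 -45 -5 0 0 0 2.5;-1 -45 -5 0 0 0 0;-1 -45 -5 0 0 0 0;-1 -35 -2 20 0 0 0;-1 0 0 30 0 0 0;-1 0 0 0 0 0 0;-1 0 0 0 0 0 0'; python3 -c "
from h import *
to([568.8,172.8,49],[180,0,-175.9])"
```

```text
time_s: 51.18
ee_pos: [562.7, 175.0, 116.8]
ee_rot: [180.0, -0.3, -175.9]
force: [0.4, -0.3, 0.1]
gripper_width: 90.9
gripper_force: 0.0
t 51.2 pos [562.7 175.  116.8] rot [ 180.    -0.3 -175.9] F [ 0.4 -0.3  0.1] w 90.9
 d_tool [-6.3 -2.7 67.7] ('rot', array([ 0. , -0.3,  0. ]))
```

```bash
python3 -m crank '-1 -6 -2.7 25 0 0 0;-1 0 0 25 0 0 0;-1 0 0 12 0 0 0;-1 0 0 5 0 0 0;1 0 0 0 0 0 0;1 0 0 0 0 0 0;1 0 0 0 0 0 0;1 0 0 0 0 0 0;1 0 0 0 0 0 0;1 0 0 0 0 0 0' 45; python3 -m crank '1 0 0 0 0 0 0;1 0 0 0 0 0 0;1 0 0 -5 0 0 0;1 0 0 -10 0 0 0;1 0 0 0 0 0 -2.5;1 0 0 0 0 0 0'; python3 -c "
from h import *
place(68,-60)"
```

```text
time_s: 52.42
ee_pos: [568.8, 172.8, 49.9]
ee_rot: [179.9, -0.3, -175.9]
force: [-1.2, 0.8, 2.5]
gripper_width: 51.4
gripper_force: 45.0
time_s: 53.18
ee_pos: [568.6, 172.6, 64.8]
ee_rot: [179.9, -0.3, -173.4]
force: [-0.4, -0.7, -2.4]
gripper_width: 51.3
gripper_force: 45.0
t 53.2 pos [568.6 172.6  64.8] rot [ 179.9   -0.3 -173.4] F [-0.4 -0.7 -2.4] w 51.3
 d_tool [40.5 26.7 16.1] ('rot', array([ 0.1, -0.3, -0.1]))
```

```bash
python3 -m crank '1 15 10 0 0 0 0;1 15 10 0 0 0 0;1 10 6.5 3 0 0 0;1 0 0 4 0 0 0;1 0 0 3 0 0 0;1 0 0 2 0 0 0;1 0 0 1 0 0 0;1 0 0 1 0 0 0;1 0 0 0 0 0 0'; python3 -m crank '1 0 0 0.7 0 0 0;1 0 0 0 0 0 0'
```

```text
time_s: 54.3
ee_pos: [525.9, 194.3, 50.7]
ee_rot: [179.9, -0.3, -173.4]
force: [-0.3, -0.8, -1.3]
gripper_width: 51.5
gripper_force: 45.0
time_s: 54.55
ee_pos: [526.0, 194.4, 50.2]
ee_rot: [179.9, -0.3, -173.4]
force: [0.5, -0.2, -2.2]
gripper_width: 51.1
gripper_force: 45.0
```

```bash
python3 -m crank '1 0 0 0.7 0 0 0;1 0 0 0.5 0 0 0;1 0 0 0.4 0 0 0;1 0 0 0 0 0 0'
```

```text
time_s: 55.05
ee_pos: [526.0, 194.4, 49.8]
ee_rot: [179.9, -0.2, -173.4]
force: [-3.3, -1.1, 8.3]
gripper_width: 51.4
gripper_force: 45.0
```

```bash
python3 -m crank '0.2 0 0 0 0 0 0;-0.3 0 0 0 0 0 0;-0.6 0 0 0 0 0 0;-0.6 0 0 0 0 0 0;-0.6 0 0 -5 0 0 0;-0.6 0 0 -35 0 0 0;-0.2 0 0 -40 0 0 0;1 0 -30 -50 0 0 10.7;1 0 -50 -40 0 0 0.3;1 0 -50 -10 0 0 0'; python3 -m crank '1 10 -55 0 0 0 0;1 10 -55 0 0 0 0;1 10 -55 0 0 0 0;1 0 -55 0 0 0 0;1 0 0 0 0 0 0;1 0 0 0 0 0 0'; python3 -c "
from h import *
im=grab_frame('top');S=segs(z=dict(amber=46,violet=46,green=46,blue=46),im=im)
for k,v in S.items():
  print(k,v,RF.inv().apply(np.array(v[0]+[0])-FO).round(1))
to(P(-12,-175,184),[180,0,175.6])"
```

```text
time_s: 56.3
ee_pos: [524.3, 65.0, 230.9]
ee_rot: [179.9, 0.1, 175.7]
force: [1.2, 0.5, -0.5]
gripper_width: 35.9
gripper_force: 0.0
time_s: 57.05
ee_pos: [476.1, -150.7, 227.7]
ee_rot: [180.0, -0.3, 175.6]
force: [0.7, 0.0, 0.0]
gripper_width: 0.4
gripper_force: 0.0
amber ([553.3, 316.7], [51.0, 108.0], 7.1) [67.1 58.2  0. ]
violet ([568.2, 198.5], [53.0, 111.0], 7.1) [ 68.2 -61.    0. ]
green ([418.3, 300.6], [50.0, 105.0], 7.1) [-68.8  57.9   0. ]
blue ([433.4, 183.3], [50.0, 107.0], 7.3) [-67.5 -60.3   0. ]
foam ([493.1, 251.2], [242.0, 272.0], 6.4) [-0.3  0.1  0. ]
t 57.1 pos [ 476.2 -150.2  227.7] rot [180.   -0.3 175.7] F [ 0.4  0.1 -0.3] w 0.2
 d_tool [ -12.8 -112.7   43.6] ('rot', array([ 0. , -0.3,  0.1]))
```

All four are well placed. Next: throw the lever on.

```bash
python3 -m crank '1 -6 -50 5 0 0 0;1 -6 -50 10 0 0 0;1 -0.5 -12 14 0 0 0;1 0 0 14 0 0 0;1 0 0 0 0 0 0'; python3 -c "
from h import *
to(P(-12,-246,184),[180,0,175.6])"
```

```text
time_s: 57.72
ee_pos: [479.2, -261.5, 183.2]
ee_rot: [179.9, -0.5, 175.7]
force: [0.2, 0.3, 0.2]
gripper_width: 0.6
gripper_force: 0.0
t 57.7 pos [ 479.2 -261.5  183.2] rot [179.9  -0.5 175.7] F [0.2 0.3 0.2] w 0.6
 d_tool [ -1.  -72.9  -1. ] ('rot', array([ 0.1, -0.5,  0.1]))
```

```bash
python3 -m crank '1 -1 -20 0 0 0 0;1 0 -15 0 0 0 0;1 0 -12 0 0 0 0;1 0 -12 0 0 0 0;1 0 -10 0 0 0 0;1 0 -4 0 0 0 0;1 0 0 0 0 0 0;1 0 0 0 0 0 0'; python3 -m crank '1 0 20 0 0 0 0;1 0 40 0 0 0 0;1 0 40 -30 0 0 0;1 0 0 -10 0 0 0;1 0 0 0 0 0 0'
python3 -c "
from h import *
cv2.imwrite('pics/w10.png',grab_frame('wrist')[100:320,60:460])
s=env.state();m=camera_model('wrist');T=np.array(m['mount']);R=Ro.from_euler('xyz',s['ee_rot'],degrees=True)
def pw(X):
    t=R.inv().apply(np.array(X)-s['ee_pos']); c=T[:3,:3].T@(t-T[:3,3]); p=np.array(m['K'])@c; return np.round(p[:2]/p[2])-[60,100]
for a in(.5,0,-.5): print(pw(P(-12,-235+100*np.sin(a),95+100*np.cos(a))))
S=segs(z=dict(amber=46,violet=46,green=46,blue=46))
for k,v in S.items(): print(k,v)
"
```

```text
time_s: 58.72
ee_pos: [475.2, -336.4, 184.4]
ee_rot: [180.0, -0.3, 175.6]
force: [-0.1, -0.2, 0.4]
gripper_width: 0.5
gripper_force: 0.0
time_s: 59.35
ee_pos: [483.5, -236.5, 225.4]
ee_rot: [-179.9, -0.2, 175.7]
force: [-0.5, -0.4, -0.3]
gripper_width: -0.2
gripper_force: 0.0
[208. 130.]
[137. 136.]
[ 79. 130.]
amber ([554.2, 316.4], [50.0, 106.0], 6.3)
violet ([568.2, 198.5], [53.0, 111.0], 7.1)
green ([417.9, 300.8], [49.0, 106.0], 6.3)
blue ([433.7, 182.6], [51.0, 107.0], 7.7)
foam ([493.3, 251.0], [243.0, 272.0], 6.5)
```

View pics/w10.png

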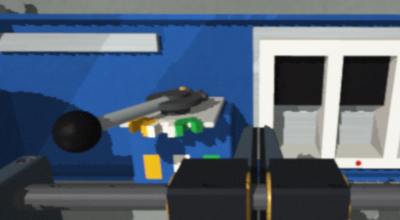

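The knob at (77,131) matches the return prediction (79,130). The plates are in place and the arm is clear, so I'm handing in.

```bash
python3 -c "
from h import *
print(env.job_done())"
```

```text
the job is handed in; nothing more can be done
None
```

The job is handed in at about 59 s: all four plates lie flat on the foam board, the lever is in the return notch, and the arm is clear; violet was knocked aside mid-run and I set it back, and no verdict came back.

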